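Shut the jam box past its spring catch

TASK

Shut the sliding cover of the jam box: with the fingertips press the box's long spring bar fully down, behind the cover's side lug, and keep it down while you push that lug along the bar, so that the cover slides past the catch nose and fully home over the jam tubs. Then let the bar spring up, so that its nose locks behind the cover, and move clear. Only press and push: do not pinch or pull the lug, pick nothing up and leave the jam tubs and the other breakfast things where they are.

Things in the scene. Friction and masses are not known exactly. Their poses are not given: they have to be found in the camera images.
- jam_box: Fixed black box; origin on the table. Own +y = direction in which the cover slides shut, -x = the press-bar side, towards the robot. 85 mm deep (x -15 to +70), 250 long (y -130 to +120), 56 high, far rail 68 high. The -y half is a closed deck with the parked cover, the +y half an open well (floor 30 mm up) with two jam tubs. A foot 22 mm high stands under the bar.
- catch (a joint): Travel of the spring press bar, m: 0 = up, 0.015 = fully down, straight down. About 3 N to start it, 5.3 N to hold it at the bottom, pressed anywhere along it. The cover passes the nose only above 0.011; its lip then keeps the bar down at about 0.011 until the cover has passed and the nose can spring up behind it (if nothing else presses the bar).
- cover (a joint): Travel of the sliding steel cover along the box's +y, m: 0.140 = fully shut (end stop); starts parked at 0 to 0.018. With the bar up the nose stops it at 0.024. Friction about 1 N; it cannot be lifted off. 104 mm long, plate 57 to 62 mm above the table, with a raised lip (box x -26 to -16 mm, top 76 mm above the table) on the bar side.
- bar_top (a point): On top of the press bar at box x -47 mm, y 0: middle of the strip free for fingers (box x -68 to -26 mm). The bar is a flat steel strip 52 mm wide (box x -68 to -16), 230 long (box y -130 to +100), 10 thick; top 52 mm above the table when up, 37 when down. The point sinks with it.
- nose_top (a point): Centre of the top of the catch nose, 68 mm above the table when the bar is up. The nose is a square block on the bar that bars the way of the cover's lip: 10 mm wide (box x -26 to -16 mm), 8 mm long (box y 0 to +8), 16 mm higher than the bar's top.
- lug_push (a point): Centre of the rear face (towards the box's -y) of the cover's side lug, a steel block that sticks out 43 mm from the lip over the press bar (box x -69 to -26 mm), 16 mm long along y, 56 to 76 mm above the table. Push this face to the box's +y. At box y = (joint cover - 0.084) m; behind it the bar is free for 46 mm or more.
- lug_front (a point): Centre of the front face of the same lug (towards the box's +y), 16 mm ahead of point lug_push. This face must not be pressed: a push of more than 4 N on it counts as pinching or pulling the lug.
- jam_1: Jam portion tub, 37 x 50 x 16 mm, loose in the well of the box; leave it there. Origin at its underside.
- jam_3: A second jam tub of the same size beside it in the well; leave it there. Origin at its underside.
- sugar_caddy: Small black caddy with paper packets, 52 x 66 x 71 mm, standing past the +y end of the box; bystander. Origin at its underside.
- pepper_shaker: Shaker 44 mm across and 90 mm high, past the -y end of the box; bystander. Origin at its underside.
- cereal_spoon: Spoon 188 x 39 x 16 mm, lying on the table before the press bar, along it; bystander.
- white_mug: White mug, 90 x 130 x 96 mm, to the robot's left; bystander.
- honey_jar: Honey jar 65 mm across and 86 mm high, to the robot's left; bystander.
- plate_stack: Stack of paper plates 203 mm across and 32 mm high, to the robot's right; bystander.
- oil_spray: Oil bottle 52 mm across and 180 mm high between the waffle makers; bystander.
There are look-alikes about, which are no part of the job. What is shaped like the jam_3 but red or yellow is not meant.

How it is judged (in metres and radians):
On the way, in this order (a step that is already met when the one before it is completed fails the run):
1. the bar is pressed down by the fingers while the cover is still behind the nose (value of joint catch above 0.011 m and value of joint cover below 0.025 m and contact force between catch and the fingers above 0.5 N), for 0.1 s.
2. the cover's lip slides over the nose while the fingers still press the bar (value of joint cover between 0.028 and 0.07 m and value of joint catch above 0.0105 m and contact force between catch and the fingers above 0.3 N), for 0.04 s.
At the end, for the whole second after the job is handed in: The cover is fully shut (within 5 mm of its end stop) and at rest, the bar is up again (within 3 mm) with its nose behind the cover; the jam tubs lie in the well and no bystander is more than 30 mm from where it stood (value of joint cover above 0.135 m and value of joint catch below 0.003 m and velocity of joint each of cover, catch below 0.005 m/s and z of each of jam_1, jam_3 in the frame of jam_box below 0.04 m and distance of each of sugar_caddy, pepper_shaker, cereal_spoon, white_mug, honey_jar, plate_stack, oil_spray, jam_1, jam_3 from where it was at the start of the episode below 0.03 m); the robot touches nothing.
It fails at once if the lug is pinched or pulled back (more than 4 N on its front face) (contact force between lug_front_face and the fingers above 4 N).
It fails at once if a jam tub is lifted or moved more than 30 mm (distance of any of jam_1, jam_3 from where it was at the start of the episode above 0.03 m or z of any of jam_1, jam_3 in the frame of jam_box above 0.045 m).
It fails at once if a bystander is lifted, or moved more than 30 mm (distance of any of sugar_caddy, pepper_shaker, cereal_spoon, white_mug, honey_jar, plate_stack, oil_spray from where it was at the start of the episode above 0.03 m or height (world z) of any of sugar_caddy, pepper_shaker, cereal_spoon, white_mug, honey_jar, plate_stack, oil_spray above 0.02 m).
It also fails if it takes over 38 s, if anything falls off the work surface, if the arm or the gripper's body presses on something with over 40 N, if the wrist force passes 120 N, or if a joint passes its speed limit or range.

ROBOT

A 7-joint arm with a two-finger parallel gripper is mounted at the origin on a cart in front of the work surface, level with it; the furniture and walls round the work are solid. World frame = base frame: x ahead of the robot, y to its left, z up, the work surface at z = 0. Lengths are in m, angles in degrees, forces in N, time in s.
With the tool pointing down it reaches from about 0.425 to 0.875 m from the base axis. Payload 4.7 kg.
Tool frame: the origin (TCP) lies at the very end of the fingers, on their centre line; the grasp point (between the pads) lies 19 mm behind it; z points along the fingers, y is the line along which they close (so a half turn about z gives the same grasp; the last joint's range is limited). The gripper opens to 87 mm and grips with 3 to 60 N. Pads are 19 mm wide; open, the fingers measure 117 mm over their backs; the gripper's body (75 mm by 190 mm) begins 51 mm behind the grasp point.
Start: joints at [73.917, 18.392, -4.016, 83.108, 1.295, 78.541, -3.26], TCP at [0.189, -0.622, 0.223] pointing down, gripper open.
Joint ranges: [-163.93, 163.93], [-17.29, 119.83], [-79.2, 71.16], [3.27, 140.29], [-89.18, 269.18], [5.43, 117.66], [-154.24, 154.24]. Speed limits (degrees/s): [147.25, 147.25, 180, 180, 180, 180, 180].

INTERFACE

Orientations are given as [roll, pitch, yaw] about the fixed x, y, z axes, in that order (R = Rz(yaw) Ry(pitch) Rx(roll)).
In Python, from cell import get_obs, eyes, env gives the robot as it stands.
- The arm moves only by the tool servo_tool, never from a script. Its argument "series" is a list that holds one entry, the list of rows, each a list of 7 numbers: the shift along the tool's x, y, z in units of 300 mm (1.0 is 300 mm), then the turn, a rotation vector about the tool's x, y, z in units of pi rad (1.0 is pi rad), then the opening, from 0 (shut) to 1 (fully open). In form: [[[tx, ty, tz, wx, wy, wz, gripper], ...]]. A call has 1 to 12 rows; each row is the pose to reach, as a shift and turn from the pose commanded when the call began, along the tool's axes at that moment, turning the shorter way round; what a row does not reach only later rows make up. A row lasts 1/12 s, in which the tool goes at most 41.7 mm and 7.16 degrees, less where a joint would pass 70% of its speed; a pose out of reach is approached as far as the arm can. A call with a number of a shift or a turn outside -1 to 1 is refused whole. A call with a gripper value outside its range is refused whole. The fingers move at their own pace and stop on an object; "grip_force" is the grip in N (left out, the last holds). Time passes only in rows, so rows that repeat a pose let the fingers close. It gives the time, the measured TCP pose, the force, the opening and the grip force at its end, in the units of the state.
- get_obs(): the state, without advancing time (a new reading comes with each control period).
- eyes.read_camera(name): name is "side" or "top" or "wrist"; returns a dict with "frame" (384x512x3 uint8, red, green, blue), "depth" (384x512 float32, m along the optical axis (not along the pixel's ray), 0 where there is no reading), "fx", "fy", "cx", "cy" (pixels), "distortion" ([k1, k2, p1, p2, k3] as OpenCV has them; the pictures are not rectified), "origin" and "rotation" of the camera in the world; the wrist camera has in their place "mount" (4x4, takes a point from camera to tool coordinates, whose origin is the TCP and whose axes are the flange's). Camera axes: x right, y down, z forward; pixel columns grow to the right and rows downward; lengths in m; the calibration is good to about 2 mm. A picture is of the moment at which its call begins: read the wrist's pose just before it.
- env.sign_off(): hands the job in; it is judged then, once.
The state is a dict: "time_s": time; "qpos": joint angles; "joint_velocities": joint speeds; "effort": joint torques, N m; "tool_pos": TCP position; "tool_rot": TCP orientation; "force": force on the tool from outside, world axes, zero at the start; "wrist_torque": the same for the moment, N m; "grip_width": finger opening in m; "grasp_force": force on a finger pad.
Only numpy, scipy, OpenCV 4.12 (cv2) and the standard library are available. Lean on these libraries where they do the work, as an engineer would, in place of code of your own. Each camera call takes 0.05 s, during which the arm holds its last target. There are 200 camera calls.

## Working session

There is one attempt and no reset: what is moved stays moved. The work goes in short steps, Python scripts to look and compute and a tool call to move; the robot and the scene stay as the last step left them, time stands still between calls to the robot, and variables do not carry over. Pictures are saved under pics/ and viewed, at most 10 in all, crops included, and the job is handed in when it is done.

Besides the shell and the picture viewer there is one more tool, called as name([rows], argument=value, ...), one row to a line, values as JSON. servo_tool: Moves the arm, as the interface text tells. Shifts and turns lie within -1 to 1; 1 stands for 300 mm of shift or pi rad of turn. Its arguments: {"type":"object","properties":{"series":{"type":"array"},"grip_force":{"type":"number"}},"required":["series"]}

```bash
mkdir -p pics; cat > h.py <<'E'
import numpy as np,cv2
from cell import get_obs,eyes,env
from scipy.spatial.transform import Rotation as R
def world(c,o=None):
    K=np.array([[c['fx'],0,c['cx']],[0,c['fy'],c['cy']],[0,0,1]])
    h,w=c['depth'].shape
    g=np.stack(np.meshgrid(np.arange(w),np.arange(h)),-1).reshape(-1,1,2).astype(float)
    u=cv2.undistortPoints(g,K,np.array(c['distortion'])).reshape(h,w,2)
    P=np.dstack([u,np.ones((h,w))])*c['depth'][...,None]
    if 'origin' in c: return P@np.array(c['rotation']).T+np.array(c['origin'])
    M=np.array(c['mount']);P=P@M[:3,:3].T+M[:3,3]
    return P@R.from_euler('xyz',o['tool_rot'],degrees=True).as_matrix().T+np.array(o['tool_pos'])
def snap(n,f,s=1.5):
    o=get_obs();c=eyes.read_camera(n);W=world(c,o);np.save(f'{f}.npy',W)
    cv2.imwrite(f'pics/{f}.png',cv2.resize(c['frame'][...,::-1],None,fx=s,fy=s));return c,W
E
python3 - <<'E'
from h import *
o=get_obs();print(o)
a,_=snap('top','top0');b,_=snap('side','side0')
print(a['origin'],b['origin'])
E
```

```text
{'time_s': 0.0, 'qpos': array([73.91648106, 18.43790011, -4.01628373, 83.17433827,  1.2931087 ,
       78.54112033, -3.26070235]), 'joint_velocities': array([-0.00113869,  0.02299936, -0.05015178, -0.009319  , -0.01881352,
       -0.07134974, -0.06947164]), 'effort': array([-3.93158427e-05, -4.91286993e+01, -4.03884519e-01, -3.12536895e+01,
       -6.40479103e-02,  4.37580119e-02,  1.82288863e-04]), 'tool_pos': array([ 0.18867275, -0.62143766,  0.22147969]), 'tool_rot': array([-1.79891782e+02,  3.68267325e-03,  1.68928935e+01]), 'force': array([-0.23613818,  0.1313826 ,  0.76588578]), 'wrist_torque': array([0.0186237 , 0.04550461, 0.00095327]), 'grasp_force': 0.0, 'grip_width': 0.0871405468896926}Traceback (most recent call last):
  File "<stdin>", line 3, in <module>
  File "h.py", line 14, in snap
    o=get_obs();c=eyes.read_camera(n);W=world(c,o);np.save(f'{f}.npy',W)
                                        ~~~~~^^^^^
  File "h.py", line 10, in world
    if 'origin' in c: return P@np.array(c['rotation']).T+np.array(c['origin'])
                             ~~~~~~~~~~~~~~~~~~~~~~~~~~~^~~~~~~~~~~~~~~~~~~~~~
ValueError: operands could not be broadcast together with shapes (384,512) (3,)
```

```bash
sed -i "s/np.array(c\['rotation'\]).T/R.from_euler('xyz',c['rotation'],degrees=True).as_matrix().T/" h.py
python3 - <<'E'
from h import *
a,W=snap('top','top0');b,V=snap('side','side0')
print(a['origin'],a['rotation'],b['origin'],b['rotation'])
for X in (W,V):
    z=X[...,2]; h,e=np.histogram(z[(abs(z)<.1)],40); print(e[h.argmax()], X[::95,::127].round(2).tolist())
E
```

```text
[ 0.44739654 -0.00758236  1.86227814] [-175.84800563   -0.41590316  -89.73835172] [0.21679917 1.06659228 0.91350515] [-126.17128349    0.61479842 -162.35114318]
-0.004919561297680564 [[[1.14, 0.8, 0.4], [1.14, 0.4, 0.39], [1.14, -0.0, 0.39], [0.45, -0.01, 1.86], [1.14, -0.8, 0.42]], [[0.93, 1.0, 0.0], [0.83, 0.39, 0.38], [0.86, -0.0, 0.3], [1.13, -0.7, -0.72], [0.94, -1.0, 0.02]], [[0.55, 0.94, 0.09], [0.56, 0.47, 0.06], [0.56, -0.01, 0.06], [0.56, -0.49, 0.03], [0.57, -0.99, 0.02]], [[0.22, 0.85, 0.23], [0.1, 0.66, -0.71], [0.12, -0.01, -0.62], [0.1, -0.68, -0.73], [0.11, -1.36, -0.71]], [[-0.17, 0.96, 0.0], [-0.39, 0.65, -0.71], [-0.02, -0.01, 0.42], [0.07, -0.31, 0.7], [-0.4, -1.36, -0.72]]]
-5.110611294045775e-06 [[[1.14, 0.16, 0.61], [1.14, -0.36, 0.48], [0.94, -1.16, 0.3], [0.22, 1.07, 0.91], [0.02, -0.07, 0.63]], [[1.14, 0.25, 0.41], [1.14, -0.26, 0.18], [0.78, -0.65, 0.05], [0.31, -2.45, -0.71], [-0.03, -0.02, 0.44]], [[1.14, 0.36, 0.2], [1.0, 0.05, 0.0], [0.57, 0.0, 0.06], [0.19, -1.19, -0.72], [-0.5, -1.4, -0.72]], [[1.14, 0.47, -0.04], [0.75, 0.45, 0.06], [0.47, 0.31, -0.0], [0.12, -0.47, -0.73], [-0.14, 0.11, 0.0]], [[0.91, 0.7, -0.0], [0.65, 0.63, 0.0], [0.39, 0.55, 0.0], [0.1, 0.12, -0.54], [-0.36, -0.14, -0.71]]]
```

View pics/top0.png

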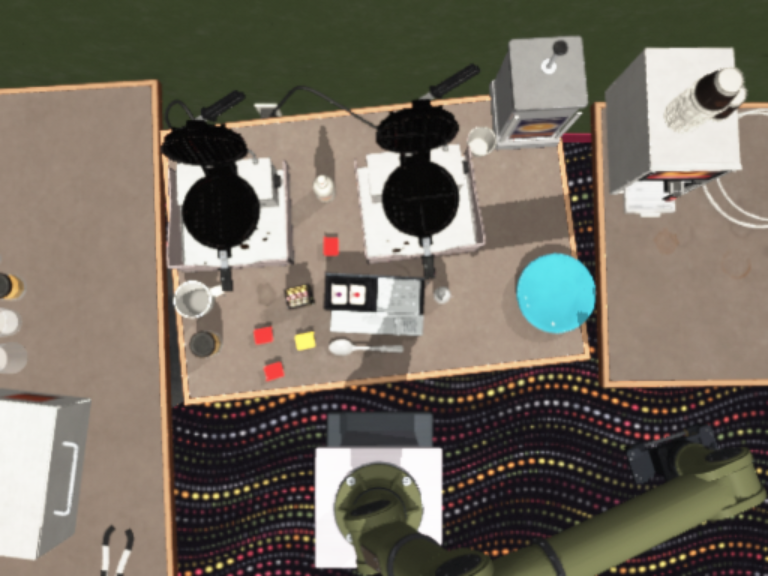

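View pics/side0.png

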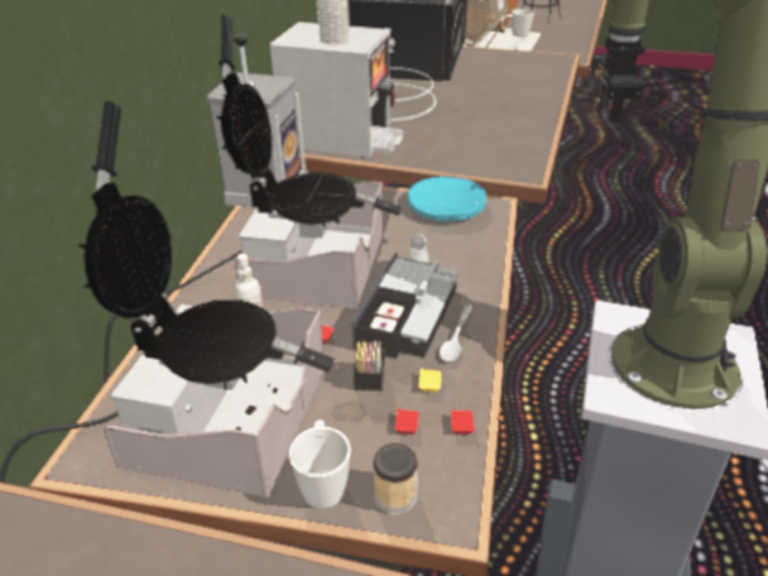

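```bash
python3 - <<'E'
from h import *
W=np.load('top0.npy');V=np.load('side0.npy')
for n,X in(('top0',W),('side0',V)):
    im=cv2.resize(cv2.imread(f'pics/{n}.png'),(512,384))
    z=X[...,2];m=(X[...,0]>.4)&(X[...,0]<.66)&(X[...,1]>-.2)&(X[...,1]<.2)&(z>.01)&(z<.1)
    for lo,hi in((.045,.056),(.056,.065),(.065,.072),(.072,.082)):
        k=(m&(z>lo)&(z<hi)).astype(np.uint8)
        nn,l,st,_=cv2.connectedComponentsWithStats(k)
        for i in range(1,nn):
            if st[i,4]>12:
                p=X[l==i];r=cv2.minAreaRect((p[:,:2]*1000).astype(np.float32));print(n,lo,st[i].tolist(),np.median(p[:,2]).round(4),np.round(r[0]),np.round(r[1]),round(r[2],1))
    r0,r1,c0,c1=((175,245,205,295) if n=='top0' else (150,245,225,320))
    cv2.imwrite(f'pics/c_{n}.png',cv2.resize(im[r0:r1,c0:c1],None,fx=6,fy=6,interpolation=2))
a=cv2.imread('pics/c_top0.png');b=cv2.imread('pics/c_side0.png')
np.set_printoptions(linewidth=250)
z=W[...,2]; print((z[180:228:1,210:290:3]*1000).round().astype(int))
E
```

```text
top0 0.045 [220, 183, 10, 3, 16] 0.0522 [582. 105.] [34.  8.] 89.0
top0 0.045 [231, 184, 10, 2, 14] 0.0532 [580.  64.] [ 4. 34.] 0.1
top0 0.045 [245, 184, 8, 20, 60] 0.0535 [547.  15.] [71. 26.] 0.3
top0 0.045 [221, 189, 10, 13, 75] 0.0482 [541. 101.] [46. 34.] 0.6
top0 0.045 [233, 189, 10, 13, 61] 0.0485 [541.  56.] [45. 34.] 0.5
top0 0.045 [220, 197, 43, 25, 424] 0.0513 [488.  43.] [ 90. 158.] 0.1
top0 0.045 [267, 206, 15, 17, 123] 0.0515 [470. -81.] [60. 53.] 0.3
top0 0.056 [216, 183, 5, 5, 13] 0.057 [579. 131.] [11. 16.] 48.5
top0 0.056 [238, 183, 45, 30, 559] 0.0606 [532. -28.] [108. 166.] 1.1
top0 0.056 [229, 205, 6, 7, 16] 0.0578 [494.  82.] [13. 26.] 45.2
top0 0.056 [220, 212, 9, 9, 21] 0.0573 [460. 108.] [25. 28.] 23.2
top0 0.056 [271, 212, 8, 11, 23] 0.0586 [458. -83.] [26. 35.] 80.7
top0 0.065 [266, 186, 8, 6, 14] 0.067 [563. -63.] [29. 13.] 44.0
top0 0.065 [199, 191, 5, 7, 16] 0.0687 [542. 193.] [17. 20.] 63.8
top0 0.065 [255, 194, 8, 6, 17] 0.0669 [533. -23.] [22. 19.] 71.6
top0 0.072 [251, 208, 20, 15, 93] 0.0766 [466. -30.] [70. 52.] 90.0
side0 0.045 [274, 167, 11, 6, 
[... 700 characters left out ...]
77. -39.] [37.  8.] 81.2
side0 0.065 [280, 185, 22, 12, 41] 0.0684 [470. -26.] [74. 35.] 43.6
side0 0.065 [235, 186, 20, 30, 60] 0.0675 [583.  61.] [147.   7.] 87.8
side0 0.065 [224, 190, 14, 3, 27] 0.0682 [638.  32.] [42.  7.] 3.6
side0 0.065 [239, 228, 10, 7, 35] 0.0686 [542. 189.] [20. 26.] 87.8
side0 0.072 [274, 160, 11, 6, 32] 0.077 [ 534. -147.] [33. 20.] 11.3
side0 0.072 [280, 174, 22, 21, 129] 0.0756 [461. -43.] [107.  54.] 88.0
side0 0.072 [224, 183, 16, 8, 38] 0.0773 [631.  28.] [51. 26.] 42.4
[[  2  -3   4 ... 173 182 177]
 [ -4   1  -7 ... 177 178 182]
 [  1   1  71 ... 176 185 178]
 ...
 [  2   7   3 ...   1   4   4]
 [ 10   1   5 ...  -7   2  -6]
 [ -3   1  -2 ...  -2   1 -11]]
```

View pics/c_top0.png

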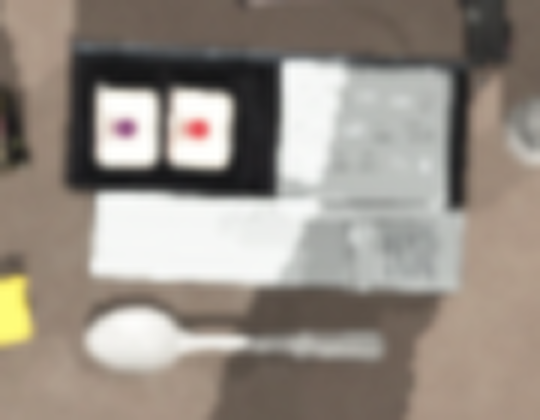

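servo_tool([
  [[0.69, -0.733, 0, 0, 0, 0, 0], [0.69, -0.733, 0, 0, 0, 0, 0], [0.69, -0.733, 0, 0, 0, 0, 0], [0.69, -0.733, 0, 0, 0, 0, 0], [0.69, -0.733, 0, 0, 0, 0, 0], [0.69, -0.733, 0, 0, 0, 0, 0], [0.69, -0.733, 0, 0, 0, 0, 0], [0.69, -0.733, 0, 0, 0, 0, 0], [0.69, -0.733, 0, 0, 0, 0, 0]],
])

```text
time_s: 0.9
tool_pos: [0.3253, -0.3478, 0.2228]
tool_rot: [180.0, -0.0, 17.3]
force: [0.5, -0.9, -0.4]
grip_width: 0.0351
grasp_force: 0.0
```

servo_tool([
  [[0.69, -0.733, 0.06, 0, 0, 0.107, 0], [0.69, -0.733, 0.06, 0, 0, 0.107, 0], [0.69, -0.733, 0.06, 0, 0, 0.107, 0], [0.69, -0.733, 0.06, 0, 0, 0.107, 0], [0.69, -0.733, 0.06, 0, 0, 0.107, 0], [0.69, -0.733, 0.06, 0, 0, 0.107, 0], [0.69, -0.733, 0.06, 0, 0, 0.107, 0], [0.69, -0.733, 0.06, 0, 0, 0.107, 0], [0.69, -0.733, 0.06, 0, 0, 0.107, 0], [0.69, -0.733, 0.06, 0, 0, 0.107, 0], [0.69, -0.733, 0.06, 0, 0, 0.107, 0]],
])

```text
time_s: 1.82
tool_pos: [0.4568, -0.0831, 0.2043]
tool_rot: [180.0, 0.0, -2.5]
force: [0.5, -0.5, 0.2]
grip_width: 0.0004
grasp_force: 0.0
```

```bash
python3 - <<'E'
from h import *
c,X=snap('wrist','w0');o=get_obs();print(o['tool_pos'],o['tool_rot'],o['qpos'],o['grip_width'],np.array(c['mount']).round(3).tolist(),c['depth'].max())
z=X[...,2]
m=(X[...,0]>.4)&(X[...,0]<.66)&(X[...,1]>-.2)&(X[...,1]<.2)&(z>.01)&(z<.1)
for lo,hi in((.045,.055),(.057,.065),(.065,.072),(.072,.082)):
    k=(m&(z>lo)&(z<hi)).astype(np.uint8);k=cv2.morphologyEx(k,cv2.MORPH_OPEN,np.ones((3,3)))
    nn,l,st,_=cv2.connectedComponentsWithStats(k)
    for i in range(1,nn):
        if st[i,4]>60:
            p=X[l==i];r=cv2.minAreaRect((p[:,:2]*1000).astype(np.float32));print(lo,st[i].tolist(),np.median(p[:,2]).round(4),np.round(r[0]),np.round(r[1]),round(r[2],1))
E
```

```text
[ 0.45667072 -0.08327393  0.20434872] [ 1.79972565e+02  3.27378939e-02 -2.57145973e+00] [ 44.91505915  -2.89569232 -36.34793659 108.63724652  -1.75533887
  73.73265665 -83.47666285] 0.0005276819425012924 [[-0.001, -0.967, -0.255, 0.069], [1.0, -0.001, -0.0, 0.0], [0.0, -0.255, 0.967, -0.161], [0.0, 0.0, 0.0, 1.0]] 1.3499379
0.045 [165, 0, 34, 8, 118] 0.0494 [625. -20.] [ 1. 31.] 7.0
0.045 [135, 5, 29, 8, 115] 0.0502 [621.  10.] [ 1. 28.] 6.1
0.045 [34, 65, 18, 79, 493] 0.0506 [542. 124.] [ 6. 74.] 87.0
0.045 [61, 88, 18, 28, 217] 0.0458 [544. 100.] [16. 25.] 68.7
0.045 [99, 105, 20, 16, 125] 0.0457 [532.  63.] [19. 12.] 37.8
0.045 [76, 116, 14, 12, 90] 0.0459 [525.  91.] [10. 13.] 35.5
0.045 [100, 121, 17, 8, 79] 0.0458 [520.  65.] [17.  6.] 82.0
0.045 [59, 148, 152, 51, 6522] 0.0511 [470.  43.] [154.  53.] 87.5
0.045 [229, 148, 56, 52, 2158] 0.051 [464. -81.] [57. 54.] 87.7
0.057 [145, 0, 27, 7, 84] 0.0604 [623.  -2.] [ 1. 24.] 7.8
0.057 [125, 4, 19, 7, 66] 0.0608 [620.  19.] [ 2. 18.] 10.3
0.057 [160, 54, 115, 96, 10454] 0.0613 [535. -48.] [104.  86.] 87.3
0.065 [11, 48, 278, 9, 1729] 0.067 [582.  10.] [250.   6.] 87.4
0.065 [143, 152, 9, 10, 85] 0.0671 [489.  23.] [8. 9.] 86.8
0.072 [115, 0, 23, 6, 83] 0.0769 [619.  21.] [ 2. 19.] 10.4
0.072 [321, 72, 21, 40, 226] 0.079 [ 540. -149.] [15. 33.] 83.7
0.072 [163, 152, 111, 56, 1936] 0.075 [464. -45.] [103.  53.] 87.0
```

View pics/w0.png

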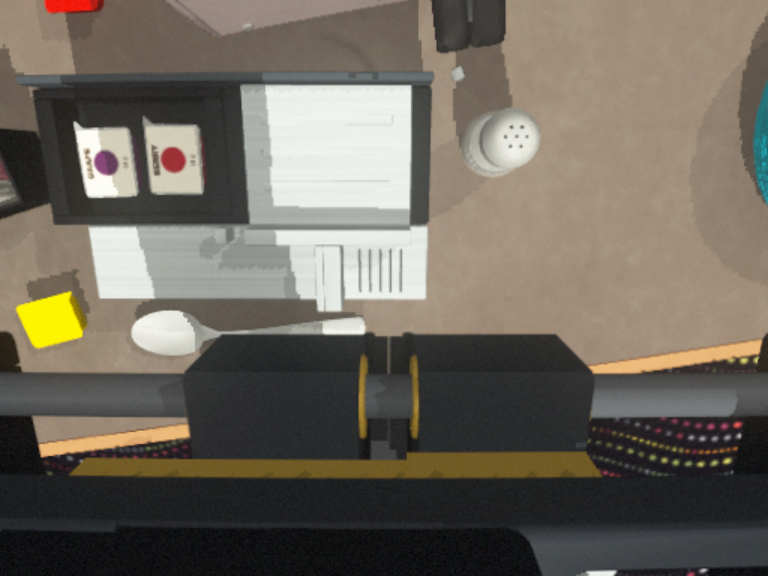

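servo_tool([
  [[0.005, 0, 0.1, 0, 0, 0, 0], [0.005, 0, 0.2, 0, 0, 0, 0], [0.005, 0, 0.3, 0, 0, 0, 0], [0.005, 0, 0.4, 0, 0, 0, 0], [0.005, 0, 0.46, 0, 0, 0, 0], [0.005, 0, 0.49, 0, 0, 0, 0], [0.005, 0, 0.51, 0, 0, 0, 0], [0.005, 0, 0.525, 0, 0, 0, 0], [0.005, 0, 0.54, 0, 0, 0, 0], [0.005, 0, 0.545, 0, 0, 0, 0], [0.005, 0, 0.545, 0, 0, 0, 0], [0.005, 0, 0.545, 0, 0, 0, 0]],
])

```text
time_s: 2.87
tool_pos: [0.4593, -0.0818, 0.0419]
tool_rot: [179.9, -0.1, -2.4]
force: [-2.8, -1.9, 4.6]
grip_width: 0.0003
grasp_force: 2.3
```

servo_tool([
  [[0, 0, 0.005, 0, 0, 0, 0], [0, 0, 0.01, 0, 0, 0, 0], [0, 0, 0.015, 0, 0, 0, 0], [0, 0, 0.015, 0, 0, 0, 0], [0, 0, 0.015, 0, 0, 0, 0]],
])

```text
time_s: 3.28
tool_pos: [0.4595, -0.0816, 0.0372]
tool_rot: [179.9, -0.1, -2.4]
force: [-2.2, -3.5, 5.8]
grip_width: 0.0005
grasp_force: 2.9
```

servo_tool([
  [[0, -0.015, 0.004, 0, 0, 0, 0], [0, -0.03, 0.004, 0, 0, 0, 0], [0, -0.045, 0.004, 0, 0, 0, 0], [0, -0.06, 0.004, 0, 0, 0, 0], [0, -0.075, 0.004, 0, 0, 0, 0], [0, -0.09, 0.004, 0, 0, 0, 0], [0, -0.105, 0.004, 0, 0, 0, 0], [0, -0.12, 0.004, 0, 0, 0, 0], [0, -0.135, 0.004, 0, 0, 0, 0], [0, -0.15, 0.004, 0, 0, 0, 0], [0, -0.165, 0.004, 0, 0, 0, 0], [0, -0.18, 0.004, 0, 0, 0, 0]],
])

```text
time_s: 4.28
tool_pos: [0.4636, -0.0301, 0.0372]
tool_rot: [179.7, -0.3, -2.4]
force: [-1.5, -9.4, 10.7]
grip_width: 0.0001
grasp_force: 6.1
```

servo_tool([
  [[-0.001, -0.02, 0, 0, 0, 0, 0], [-0.002, -0.04, 0, 0, 0, 0, 0], [-0.003, -0.06, 0, 0, 0, 0, 0], [-0.004, -0.08, 0, 0, 0, 0, 0], [-0.005, -0.1, 0, 0, 0, 0, 0], [-0.005, -0.12, 0, 0, 0, 0, 0], [-0.005, -0.14, 0, 0, 0, 0, 0], [-0.005, -0.16, 0, 0, 0, 0, 0], [-0.005, -0.18, 0, 0, 0, 0, 0], [-0.005, -0.2, 0, 0, 0, 0, 0], [-0.005, -0.22, 0, 0, 0, 0, 0], [-0.005, -0.24, 0, 0, 0, 0, 0]],
])

```text
time_s: 5.28
tool_pos: [0.4655, 0.0426, 0.0373]
tool_rot: [179.8, -0.3, -2.5]
force: [1.5, -8.8, 10.3]
grip_width: 0.0001
grasp_force: 6.0
```

servo_tool([
  [[0, -0.015, 0, 0, 0, 0, 0], [0, -0.03, 0, 0, 0, 0, 0], [0, -0.045, 0, 0, 0, 0, 0], [0, -0.055, 0, 0, 0, 0, 0], [0, -0.06, 0, 0, 0, 0, 0], [0, -0.06, 0, 0, 0, 0, 0]],
])

```text
time_s: 5.78
tool_pos: [0.4661, 0.0611, 0.0372]
tool_rot: [179.8, -0.3, -2.4]
force: [0.6, -8.9, 11.1]
grip_width: 0.0004
grasp_force: 5.9
```

servo_tool([
  [[0, -0.007, 0, 0, 0, 0, 0], [0, -0.014, 0, 0, 0, 0, 0], [0, -0.02, 0, 0, 0, 0, 0], [0, -0.02, 0, 0, 0, 0, 0]],
])

```text
time_s: 6.12
tool_pos: [0.4662, 0.0633, 0.0372]
tool_rot: [179.6, -0.3, -2.5]
force: [-1.2, -15.1, 14.7]
grip_width: 0.0001
grasp_force: 10.9
```

servo_tool([
  [[0, 0.01, -0.005, 0, 0, 0, 0], [0, 0.02, -0.02, 0, 0, 0, 0], [0, 0.03, -0.06, 0, 0, 0, 0], [0, 0.03, -0.12, 0, 0, 0, 0], [0, 0.03, -0.2, 0, 0, 0, 0], [0, 0.03, -0.3, 0, 0, 0, 0], [0, 0.03, -0.4, 0, 0, 0, 0], [0, 0.03, -0.5, 0, 0, 0, 0], [0, 0.03, -0.55, 0, 0, 0, 0], [0, 0.03, -0.55, 0, 0, 0, 0], [0, 0.03, -0.55, 0, 0, 0, 0]],
])

```text
time_s: 7.03
tool_pos: [0.4629, 0.0608, 0.2009]
tool_rot: [-180.0, -0.1, -2.3]
force: [-0.7, 1.1, -0.4]
grip_width: 0.0005
grasp_force: 0.0
```

```bash
python3 - <<'E'
from h import *
c,X=snap('wrist','w1');print(get_obs()['tool_pos'],get_obs()['force'])
z=X[...,2]
m=(X[...,0]>.4)&(X[...,0]<.6)&(X[...,1]>-.15)&(X[...,1]<.15)&(z>.01)&(z<.1)
for lo,hi in((.03,.045),(.046,.055),(.057,.065),(.065,.072),(.072,.082)):
    k=(m&(z>lo)&(z<hi)).astype(np.uint8);k=cv2.morphologyEx(k,cv2.MORPH_OPEN,np.ones((3,3)))
    nn,l,st,_=cv2.connectedComponentsWithStats(k)
    for i in range(1,nn):
        if st[i,4]>60:
            p=X[l==i];r=cv2.minAreaRect((p[:,:2]*1000).astype(np.float32));print(lo,st[i].tolist(),np.median(p[:,2]).round(4),np.round(r[0]),np.round(r[1]),round(r[2],1))
E
```

```text
[0.46218154 0.06059585 0.19975119] [ 0.03364986 -0.63436756 -0.60898089]
0.03 [449, 79, 20, 39, 413] 0.0375 [ 537. -143.] [37. 13.] 0.4
0.046 [461, 79, 15, 35, 227] 0.0502 [ 539. -144.] [ 9. 32.] 87.9
0.046 [243, 148, 186, 53, 8535] 0.051 [467. -16.] [186.  55.] 87.8
0.046 [200, 164, 26, 36, 887] 0.051 [464. 108.] [26. 37.] 87.6
0.057 [176, 53, 116, 98, 10705] 0.0612 [540.  81.] [105.  87.] 87.5
0.057 [470, 86, 11, 27, 163] 0.0603 [ 535. -144.] [25.  6.] 11.4
0.065 [169, 46, 283, 10, 1739] 0.067 [582.  10.] [249.   6.] 87.2
0.065 [477, 84, 7, 27, 125] 0.0685 [ 537. -144.] [23.  5.] 5.9
0.065 [293, 152, 9, 11, 91] 0.0667 [489.  24.] [ 8. 10.] 85.5
0.072 [482, 79, 17, 32, 308] 0.078 [ 539. -145.] [ 9. 27.] 88.7
0.072 [177, 152, 113, 56, 1991] 0.075 [470.  85.] [103.  52.] 87.1
```

View pics/w1.png

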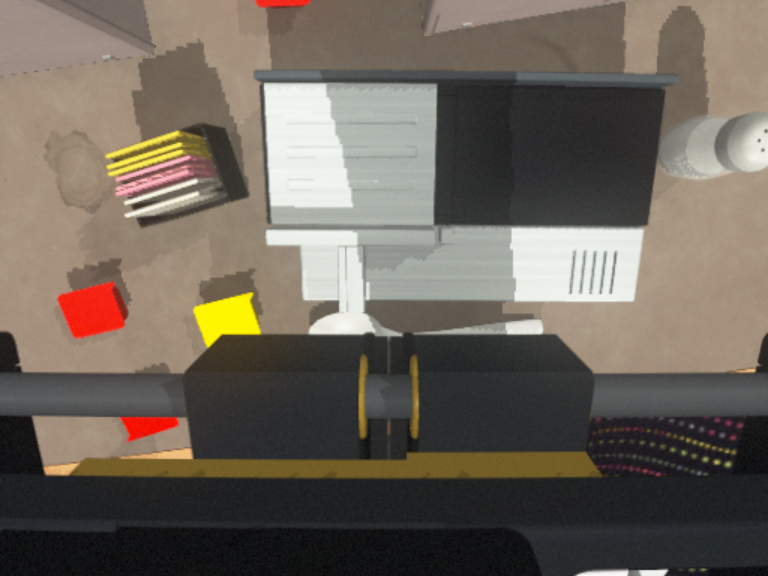

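The picture shows the cover over the well (pixels 265–437). The nose is up at (445, 233), right behind the lip, and the bar top measures 51 mm, as it did before the press. The cover moved 129 mm, to about 0.140.

```bash
python3 -c "
from cell import env
print(env.sign_off())"
```

```text
the job is handed in; nothing more can be done
None
```

I shut the cover fully (about 0.140 m of travel); the bar sprang back up with its nose behind the cover, the arm is clear, and the job is handed in, though no verdict came back.

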